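# Hang up the parts caddy and ring for collection

## Robot

A 7-joint arm with a two-finger parallel gripper is mounted at the origin on the work surface. World frame = base frame: x ahead of the robot, y to its left, z up, the work surface at z = 0. Lengths are in mm, angles in rad, forces in N, time in s.
With the tool pointing down it reaches from about 400 to 875 mm from the base axis. Payload 19.3 kg.
Tool frame: the origin (TCP) lies at the very end of the fingers, on their centre line; the grasp point (between the pads) lies 19 mm behind it (grip_point_offset is the z of the grasp point in the tool frame, in mm); z points along the fingers, x is the direction in which the jaws open and shut, and the axes are right-handed (so a half turn about z gives the same grasp; the last joint's range is limited). The gripper opens to 85 mm and grips with 20 to 120 N. Pads are 22 mm wide; open, the fingers measure 114 mm over their backs; the gripper's body (76 mm by 85 mm) begins 54 mm behind the grasp point. The pads swing forward as they close: fully open they stand 13 mm farther back than shut.
Start: joints at [-0.07, 0.521, -0.036, 1.599, 0.021, 1.021, -0.113], TCP at [624.991, -0.025, 199.891] pointing down, gripper open.
Joint ranges: [-2.91, 2.91], [-0.3, 2.13], [-1.5, 1.42], [0.17, 2.43], [-1.26, 4.41], [0.16, 1.93], [-2.52, 2.52]. Speed limits (rad/s): [1.89, 1.89, 2.39, 2.39, 3.01, 3.01, 3.01].

## Interface

Orientations are given as a 3x3 rotation matrix whose columns are the frame's x, y, z axes.
In Python, from workcell import movep, movel, goto_joints, open_gripper, clamp, wait, inverse_kinematics, read_state, camera, PlanningError, finish_job, grip_point_offset gives the robot as it stands. Calls block until the motion is done:
- movep(position, orientation): joint-space move of the TCP to a pose.
- movel(position, frame=None, max_speed=150, guard=None): straight line of the TCP; frame=None keeps the orientation; max_speed is the mean speed in mm/s. With guard (N) it stops when the force on the tool has changed by that much, and returns True; else False.
- goto_joints(angles): joint-space move.
- open_gripper() and clamp(): open the fingers fully, or close them until they stop; the grip force is fixed at half the most.
- wait(seconds).
- inverse_kinematics(position, orientation): joint angles nearest the present ones, or None.
- read_state(): the state.
- camera(name): name is "scene" or "side" or "wrist"; returns a dict with "image" (400x640x3 uint8, blue, green, red), "range_z" (400x640 float32, mm along the optical axis (not along the pixel's ray), 0 where there is no reading), "fx", "fy", "cx", "cy" (pixels), "cam_to_world" (4x4, takes a point from camera to world coordinates). Camera axes: x right, y up, looking along -z (the intrinsics and any distortion apply to the point x, -y, -z); pixel columns grow to the right and rows downward; lengths in mm; the calibration is good to about 2 mm. A picture is of the moment at which its call begins.
A pose or a line that the arm cannot do raises PlanningError and nothing moves.
- finish_job(): hands the job in, once; it reports no verdict.
The state is a dict: "time": time; "qpos": joint angles; "qvel": joint speeds; "joint_efforts": joint torques, N m; "eef_pos": TCP position; "tool_rot": TCP orientation; "ft_force": force on the tool from outside, world axes, zero at the start; "torque": the same for the moment, N m; "finger_gap": finger opening in mm.
Only numpy, scipy, OpenCV 4.12 (cv2) and the standard library are available. Lean on these libraries where they do the work, as an engineer would, in place of code of your own. Each camera call takes 0.05 s, during which the arm holds its last target.

## Task

Hand over the finished module: lift the yellow caddy by its crossbar and hang it on the empty orange twin-prong hook, its crossbar lying in both prongs, so that it hangs level with the module still inside, and let go. Only then ring the desk bell by pushing its plunger all the way down and letting it spring back. Leave the blue caddy hanging on its own hook, and do not shift or tip the bottle, mug or pen cup.

Things in the scene. Friction and masses are not known exactly. Their poses are not given: they have to be found in the camera images.
- caddy: Yellow caddy on the desk: open tray 90 (x) by 160 (y) by 50 mm high, walls 4 mm, with a crossbar handle: straight round steel bar 12 mm thick along the caddy's y, axis 130 mm above the underside, y -74 to +74 mm over the tray's middle, on two 12 mm upright legs at its ends. About 0.18 kg. Origin: centre of the underside, z up. Both ends are alike.
- caddy_bar (a point): Middle of the yellow caddy's crossbar, on the bar's axis, 130 mm above the caddy's underside; axes as the caddy's.
- module: Aluminium electronics box 46 x 84 x 24 mm (x, y, z), about 0.06 kg, lying loose in the yellow caddy on its 4 mm floor, long side along the caddy. Origin: centre of its underside.
- stand_free: Hook stand that starts empty, fixed, left or right, turned up to 0.25 rad. Base 110 mm across; post 18 mm across, 222 tall. Orange twin-prong hook along its -x: 2 flat prongs 14 mm wide, 4 thick, centres at y = -40 and +40 mm; in profile 210 mm high to 55 mm out from the post, down to 200 at 68, level trough to 87, up to tips 99 out, 230 high. Origin: underside, post axis.
- stand_free_seat (a point): Midway between the two prongs (66 mm open gap, nothing in it), level with the upper face of their troughs: 77.5 mm from the post's axis along the stand's -x, 202 mm above the desk. Axes as the stand's. A caddy hung here has its crossbar along this y lying across both prongs, the bar's axis 6 mm above this point, its underside 78 mm above the desk.
- stand_taken: A second hook stand exactly like stand_free, at the other side, with the blue caddy hanging on it. Fixed.
- stand_taken_seat (a point): Midway between the troughs of the taken hook's prongs, as stand_free_seat.
- other_caddy: Blue caddy of the same shape as the yellow one, empty, hanging loosely on the taken hook. To be left there. Origin: centre of the underside.
- other_caddy_bar (a point): Middle of the blue caddy's crossbar, on the bar's axis.
- bell_base: Desk bell, fixed: black base 84 mm across, brass dome 76 mm across and 45 mm high, with a steel plunger button on top. Origin: centre of the underside.
- bell_top (a point): Centre of the top face of the bell's plunger button (24 mm across, 6 mm thick); 63 mm above the desk when up. It moves with the button.
- bell (a joint): Bell plunger, m pushed down: 0 = up, 0.008 = at its stop. Spring: about 1.5 N to start it, about 5 N at the stop; it springs back when let go.
- bottle: Green closed glass bottle, 66 mm across, 210 mm tall, loose, about 0.4 kg; bystander. Origin: centre of the underside.
- mug: White ceramic mug, 80 mm across, 90 mm tall, handle at its +y, loose, about 0.3 kg; bystander. Origin: centre of the underside.
- pen_cup: Round steel pen cup 74 mm across, 100 mm tall, with pens standing up to 136 mm, loose, about 0.25 kg; bystander. Origin: centre of the underside.

How it is judged (in metres and radians):
On the way, in this order (a step that is already met when the one before it is completed fails the run):
1. the yellow caddy hangs by its crossbar in the troughs of the empty hook's prongs and has been let go (x of caddy_bar in the frame of stand_free_seat between -0.02 and 0.02 m and y of caddy_bar in the frame of stand_free_seat between -0.03 and 0.03 m and z of caddy_bar in the frame of stand_free_seat between -0.008 and 0.022 m and angle between caddy's own z axis and vertical below 0.35 rad and angle between the y axis of caddy and the y axis of stand_free_seat, either way round below 0.5 rad and contact force between caddy and stand_free above 0.5 N and contact force between caddy and the fingers below 0.1 N), for 0.3 s.
2. with the caddy hanging, the bell's plunger is pushed down to its stop (all of step 1 and value of joint bell above 0.0068 m).
At the end, for the whole second after the job is handed in: Yellow caddy at rest, released, bar middle within 20 mm along and 30 mm across the empty hook's seat, -8 to +22 mm in height, tilt < 0.35 rad, bar square to 0.5 rad, module inside; bell up (< 1.5 mm); blue caddy likewise on its hook; bystanders within 30 mm, tilt < 0.2 rad (all of step 1 and x of module in the frame of caddy between -0.04 and 0.04 m and y of module in the frame of caddy between -0.075 and 0.075 m and z of module in the frame of caddy between -0.005 and 0.04 m and x of other_caddy_bar in the frame of stand_taken_seat between -0.02 and 0.02 m and y of other_caddy_bar in the frame of stand_taken_seat between -0.03 and 0.03 m and z of other_caddy_bar in the frame of stand_taken_seat between -0.008 and 0.022 m and angle between other_caddy's own z axis and vertical below 0.35 rad and angle between each of bottle, mug, pen_cup's own z axis and vertical below 0.2 rad and distance of each of bottle, mug, pen_cup from where it was at the start of the episode below 0.03 m and value of joint bell below 0.0015 m and linear speed of caddy below 0.05 m/s and angular speed of caddy below 0.5 rad/s); the robot touches nothing.
It fails at once if the bell is pushed before the yellow caddy hangs (value of joint bell above 0.005 m and not (x of caddy_bar in the frame of stand_free_seat between -0.02 and 0.02 m and y of caddy_bar in the frame of stand_free_seat between -0.03 and 0.03 m and z of caddy_bar in the frame of stand_free_seat between -0.008 and 0.022 m and angle between caddy's own z axis and vertical below 0.35 rad and angle between the y axis of caddy and the y axis of stand_free_seat, either way round below 0.5 rad and contact force between caddy and stand_free above 0.5 N and contact force between caddy and the fingers below 0.1 N)).
It fails at once if a bystander (bottle, mug, pen cup) is shifted by more than 30 mm or tipped (distance of any of bottle, mug, pen_cup from where it was at the start of the episode above 0.03 m or angle between any of bottle, mug, pen_cup's own z axis and vertical above 0.2 rad).
It fails at once if the blue caddy is knocked off its hook (height (world z) of other_caddy_bar below 0.18 m).
It also fails if it takes over 48 s, if anything falls off the work surface, if the arm or the gripper's body presses on something with over 40 N, if the wrist force passes 120 N, or if a joint passes its speed limit or range.

## Working session

There is one attempt and no reset: what is moved stays moved. The work goes in short steps, each a Python script; the robot and the scene stay as the last script left them, time stands still between calls to the robot, and variables do not carry over. Pictures are saved under pics/ and viewed, and the job is handed in when it is done.

```bash
ls; mkdir -p pics; python3 - <<'E'
from workcell import *
import cv2,pickle
for n in ["scene","side","wrist"]:
    c=camera(n); pickle.dump(c,open(f"{n}0.pkl","wb")); cv2.imwrite(f"pics/{n}0.png",c["image"])
    print(n,c["fx"],c["fy"],c["cx"],c["cy"],c["cam_to_world"].round(3).tolist(),[k for k in c], (c["range_z"]>0).mean())
s=read_state();print(s["time"],s["ft_force"],s["finger_gap"],grip_point_offset)
E
```

```text
pics
scene 365.6204288177191 365.6204288177191 316.6706980887871 201.1143042967804 [[0.841, -0.352, 0.411, 877.498], [0.541, 0.575, -0.614, -461.874], [-0.02, 0.738, 0.674, 662.555], [0.0, 0.0, 0.0, 1.0]] ['image', 'range_z', 'fx', 'fy', 'cx', 'cy', 'cam_to_world'] 0.9960625
side 443.06263567449923 443.06263567449923 316.44394257126504 196.20931747054357 [[0.89, 0.295, -0.348, 180.584], [-0.456, 0.591, -0.665, -696.011], [0.01, 0.751, 0.661, 855.437], [0.0, 0.0, 0.0, 1.0]] ['image', 'range_z', 'fx', 'fy', 'cx', 'cy', 'cam_to_world'] 0.9960625
wrist 280.37681904977717 280.37681904977717 318.5596421126386 197.0938504096727 [[1.0, -0.001, 0.001, 623.908], [0.0, 0.951, 0.31, 79.34], [-0.001, -0.31, 0.951, 372.926], [0.0, 0.0, 0.0, 1.0]] ['image', 'range_z', 'fx', 'fy', 'cx', 'cy', 'cam_to_world'] 0.99589453125
0.15 [0.45304998 0.63768612 0.33341446] 85.40270960999808 -18.700000000000003
```

View pics/scene0.png

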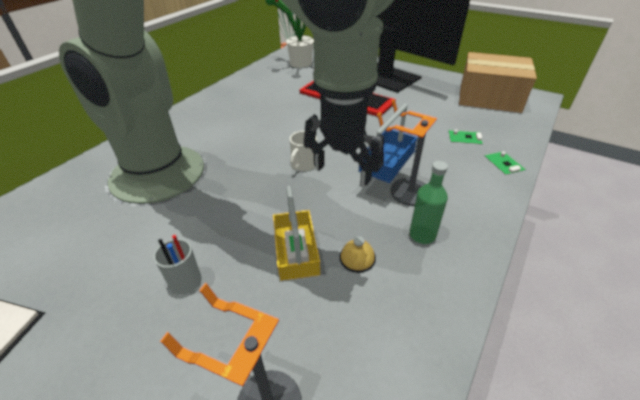

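View pics/side0.png

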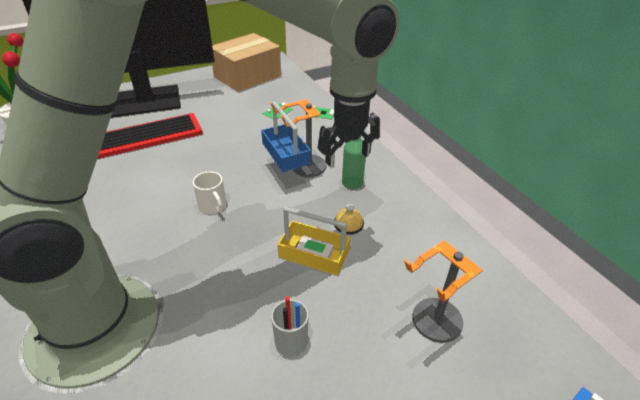

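View pics/wrist0.png

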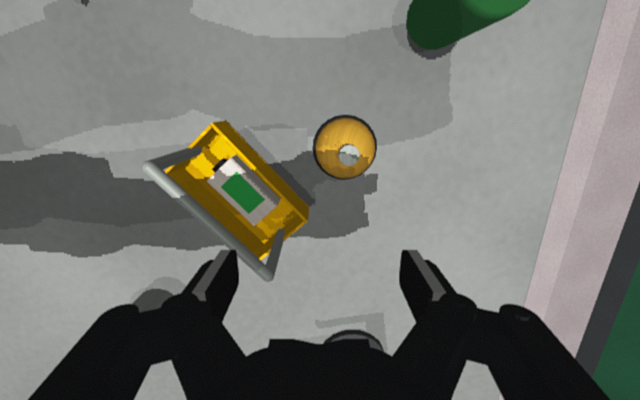

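The free orange hook is on the right (scene ~(235,340), side ~(445,265)). The yellow caddy and bell sit mid-desk (side ~(315,245) and (349,218)), the blue caddy hangs on the left, and the pen cup is near the robot. Next I measure them.

```bash
cat > h.py <<'E'
import numpy as np,cv2,pickle
def cloud(c):
    v,u=np.mgrid[0:400,0:640]; z=c["range_z"]
    p=np.stack([(u-c["cx"])/c["fx"]*z,-(v-c["cy"])/c["fy"]*z,-z],-1)
    M=c["cam_to_world"]; return p@M[:3,:3].T+M[:3,3]
def ray(c,u,v,h):
    M=c["cam_to_world"]; d=M[:3,:3]@np.array([(u-c["cx"])/c["fx"],-(v-c["cy"])/c["fy"],-1.]); o=M[:3,3]
    return o+d*(h-o[2])/d[2]
def proj(c,p):
    M=c["cam_to_world"]; q=(np.asarray(p,float)-M[:3,3])@M[:3,:3]
    return np.stack([c["cx"]+c["fx"]*q[...,0]/-q[...,2],c["cy"]-c["fy"]*q[...,1]/-q[...,2]],-1)
def hsv(c): return cv2.cvtColor(cv2.medianBlur(c["image"],3),cv2.COLOR_BGR2HSV)
def mask(c,lo,hi): return cv2.inRange(hsv(c),np.array(lo),np.array(hi))>0
E
python3 - <<'E'
from h import *
for n in ["scene","side","wrist"]:
    c=pickle.load(open(n+"0.pkl","rb")); P=cloud(c); v=P[c["range_z"]>0]
    print(n,"desk z",np.median(P[...,2][abs(P[...,2])<20]))
    H=hsv(c)
    for nm,lo,hi in [("orange",(5,180,150),(15,255,255)),("yellow",(20,150,90),(30,255,255)),("green",(60,120,50),(85,255,200)),("blue",(105,150,60),(120,255,255))]:
        m=mask(c,lo,hi)&(P[...,2]>5)&(P[...,2]<260)&(c["range_z"]>0)&(abs(P[...,1])<500)&(P[...,0]>300)&(P[...,0]<1000)
        k,l,st,ce=cv2.connectedComponentsWithStats(m.astype(np.uint8))
        for i in range(1,k):
            if st[i,4]>60:
                q=P[l==i]; print(nm,st[i],q.mean(0).round(),np.percentile(q,2,axis=0).round(),np.percentile(q,98,axis=0).round())
E
```

```text
scene desk z -1.122020482463995
orange [397 118  37  19 107] [668. 286. 211.] [627. 257. 209.] [686. 338. 213.]
orange [201 285  18  23 153] [ 583. -302.  216.] [ 576. -308.  201.] [ 594. -296.  232.]
orange [220 303  16   8  63] [ 612. -298.  207.] [ 601. -304.  200.] [ 622. -292.  213.]
orange [162 334  38  30 291] [ 603. -380.  214.] [ 589. -386.  201.] [ 632. -371.  232.]
yellow [276 211  44  68 864] [557. -52.  31.] [ 485. -114.    6.] [607.  54.  50.]
yellow [274 214  17  19 190] [455.  11.  28.] [442. -30.   7.] [471.  24.  49.]
green [419 186  13  20 141] [746. 153. 138.] [730. 142. 118.] [759. 166. 154.]
green [412 226  18  15 172] [758. 144.  34.] [738. 141.  13.] [775. 148.  58.]
blue [ 372  132   44   49 1031] [609. 314.  98.] [556. 220.  79.] [641. 380. 127.]
blue [168 244  10  18  67] [ 386. -236.  116.] [ 382. -239.   92.] [ 388. -231.  136.]
side desk z -0.9124519565795595
orange [294 101  21  21  97] [661. 295. 210.] [612. 259. 205.] [685. 345. 213.]
orange [441 249  27  27  84] [ 671. -330.  212.] [ 661. -364.  210.] [ 687. -300.  213.]
orange [407 251  31  20 107] 
[... 314 characters left out ...]
een [305 241  20  11 131] [527. -27.  27.] [507. -48.  24.] [545.  -8.  31.]
blue [ 263  126   47   44 1110] [592. 295.  99.] [550. 220.  78.] [638. 381. 127.]
blue [296 303   4  24  79] [ 381. -237.  102.] [ 379. -239.   67.] [ 385. -232.  137.]
wrist desk z -0.2754222380099236
yellow [ 316  119   59   59 2188] [655.  33.  34.] [624.  -1.  19.] [689.  62.  44.]
yellow [ 188  121  121  119 2130] [548.   3.  34.] [480. -78.   6.] [605.  58.  51.]
yellow [ 165  158  111  102 1900] [494. -54.  27.] [ 444. -110.    6.] [557.   7.  50.]
green [ 407    0  122   49 3714] [740. 152.  88.] [724. 142.  13.] [767. 177. 140.]
green [222 173  41  40 789] [525. -27.  28.] [504. -50.  27.] [547.  -5.  30.]
```

```bash
python3 - <<'E'
from h import *
A={n:pickle.load(open(n+"0.pkl","rb")) for n in ["scene","side","wrist"]}
for n,c in A.items():
    P=cloud(c); ok=c["range_z"]>0; X,Y,Z=P[...,0],P[...,1],P[...,2]
    m=ok&(Z>115)&(Z<145)&(X>420)&(X<640)&(Y>-140)&(Y<90)&(hsv(c)[...,1]<90)
    if n=="wrist":
        pass
    q=P[m]
    if len(q)>20:
        l=cv2.fitLine(q[:,:2].astype(np.float32),cv2.DIST_HUBER,0,.01,.01).ravel()
        t=(q[:,:2]-l[2:])@l[:2]; d=(q[:,:2]-l[2:])@[-l[1],l[0]]
        g=abs(d)<12; t2=np.percentile(t[g],[1,99])
        print(n,"bar",len(q),"dir",l[:2],np.degrees(np.arctan2(l[1],l[0])),"ends",l[2:]+t2[0]*l[:2],l[2:]+t2[1]*l[:2],"mid",l[2:]+t2.mean()*l[:2],"zmax",np.percentile(q[:,2],[50,98]))
    w=ok&mask(c,(18,130,70),(32,255,255))&(Z>44)&(Z<56)&(X<620)&(X>400)&(abs(Y)<150)
    w&=~((X>610))
    r=cv2.minAreaRect(P[w][:,:2].astype(np.float32)); print("  tray rect",r,w.sum())
    # orange free
    o=ok&mask(c,(4,150,120),(17,255,255))&(Z>195)&(Y<-200)
    if o.sum()>20:
        q=P[o]; t=q[(q[:,2]>205)&(q[:,2]<213)]; 
        tip=q[q[:,2]>222]
        print("  hook",o.sum(),"z pct",np.percentile(q[:,2],[2,50,98]),"tips y split",[tip[s].mean(0).round(1).tolist() for s in (tip[:,1]>-340,tip[:,1]<=-340)])
    # post top
    if n!="wrist":
        m=ok&(hsv(c)[...,2]<110)&(Z>214)&(Z<226)&(Y<-250)&(Y>-450)&(X>600)&(X<760)
        print("  post",m.sum(),P[m].mean(0) if m.any() else None, P[m].std(0) if m.any() else None)
    b=ok&(Z>57)&(Z<68)&(np.hypot(X-655,Y-33)<40)
    print("  belltop",b.sum(),P[b].mean(0).round(1),np.ptp(P[b],axis=0).round())
    bd=ok&(Z>25)&(Z<45)&(np.hypot(X-655,Y-33)<50)&mask(c,(12,80,50),(35,255,255))
    q=P[bd]; M=np.c_[2*q,np.ones(len(q))]; s=np.linalg.lstsq(M,(q**2).sum(1),rcond=None)[0]; print("  dome sphere",s[:3].round(1),np.sqrt(s[3]+s[:3]@s[:3]).round(1))
E
cat > /dev/null
```

```text
scene bar 327 dir [ 0.66866934 -0.7435599 ] -48.035553 ends [474.01643182  26.23164606] [576.74150428 -87.99857114] mid [525.37896805 -30.88346254] zmax [133.46349213 136.04023087]
  tray rect ((525.0272827148438, -28.74163055419922), (89.49797058105469, 160.02780151367188), 41.19182205200195) 299
  hook 2662 z pct [200.55548162 211.21900173 229.06929506] tips y split [[577.9, -303.0, 227.4], [590.7, -381.4, 227.6]]
  post 59 [ 683.65009935 -328.90500136  220.30497775] [3.96319636 3.76310431 1.82431233]
  belltop 83 [657.4  24.6  61.4] [22. 23.  7.]
  dome sphere [657.1  26.    6. ] 38.9
side bar 360 dir [ 0.66591465 -0.74602795] -48.24747 ends [469.12697411  28.23192998] [573.68392638 -88.90381382] mid [521.40545025 -30.33594192] zmax [132.26579558 136.66194326]
  tray rect ((523.3961791992188, -29.2977294921875), (92.49370574951172, 159.25448608398438), 41.61848449707031) 345
  hook 1030 z pct [200.4100018  211.11860951 230.44130696] tips y split [[575.1, -305.6, 228.8], [588.0, -383.8, 229.8]]
  post 19 [ 672.94421465 -329.74901193  218.12727858] [2.03842889 3.30208236 1.8862042 ]
  belltop 52 [657.4  25.   61.3] [22. 24.  8.]
  dome sphere [656.8  26.    6.1] 38.6
wrist bar 2432 dir [ 0.66493803 -0.74689853] -48.32243 ends [474.45611661  32.11462784] [576.67810034 -82.70727409] mid [525.56710847 -25.29632313] zmax [134.18235733 136.35383768]
  tray rect ((524.7393798828125, -26.32465362548828), (86.97313690185547, 159.539794921875), 41.79408264160156) 997
  belltop 359 [656.9  27.2  62.6] [23. 23.  7.]
  dome sphere [657.1  26.6   6.3] 39.5
```

```bash
python3 - <<'E'
from h import *
for n in ["scene","side"]:
    c=pickle.load(open(n+"0.pkl","rb"));I=c["image"]
    r=(150,270,190,130) if n=="scene" else (390,225,110,130)
    x,y,w,h=r; cv2.imwrite(f"pics/crop_{n}.png",cv2.resize(I[y:y+h,x:x+w],None,fx=4,fy=4,interpolation=2))
E
python3 - <<'E'
from h import *
for n in ["scene","side"]:
    c=pickle.load(open(n+"0.pkl","rb")); P=cloud(c); ok=c["range_z"]>0
    o=ok&mask(c,(4,120,90),(18,255,255))&(P[...,2]>195)&(P[...,1]<-200)
    q=P[o]
    yaw=0.16; ex=np.array([np.cos(yaw),np.sin(yaw)]);ey=np.array([-ex[1],ex[0]])
    o0=np.array([603.,-341.])
    a=(q[:,:2]-o0)@ex; b=(q[:,:2]-o0)@ey
    for s,nm in ((1,"L"),(-1,"R")):
        g=(b*s>25)&(b*s<60)&(a<20)
        A=a[g];B=b[g];Zz=q[g,2]
        l=np.polyfit(A,B,1)
        print(n,nm,"slope",l, "trough a",[np.round(A[(Zz<203)].min(),1),A[Zz<203].max().round(1),A[Zz<203].mean().round(1)],"tip a",A[Zz>226].mean().round(1),"b pct",np.percentile(B,[2,98]).round(1))
        bins=np.arange(-30,21,5); print("   ",[(int(x),round(float(np.median(Zz[(A>=x)&(A<x+5)])),1)) for x in bins if ((A>=x)&(A<x+5)).sum()>2])
    # inner edges
    # base disc
    d=ok&(P[...,2]>3)&(P[...,2]<25)&(hsv(c)[...,2]<120)&(np.hypot(P[...,0]-680,P[...,1]+328)<75)
    pts=P[d][:,:2].astype(np.float32); print("base",len(pts),cv2.minEnclosingCircle(pts) if len(pts) else None)
E
```

```text
scene L slope [1.46545926e-02 4.19207135e+01] trough a [np.float64(-10.3), np.float64(11.7), np.float64(0.2)] tip a -20.0 b pct [35.2 48.8]
    [(-25, 231.2), (-20, 223.6), (-15, 211.2), (-10, 202.2), (-5, 201.4), (0, 201.2), (5, 201.3), (10, 204.2), (15, 207.6)]
scene R slope [ 3.07493975e-03 -3.78272503e+01] trough a [np.float64(-10.2), np.float64(11.6), np.float64(0.3)] tip a -19.6 b pct [-44.2 -31.3]
    [(-25, 231.0), (-20, 224.9), (-15, 213.0), (-10, 202.5), (-5, 201.1), (0, 200.7), (5, 201.4), (10, 203.4), (15, 207.7)]
base 1067 ((675.9962158203125, -318.89849853515625), 52.78334426879883)
side L slope [ 0.06348794 41.0770198 ] trough a [np.float64(-5.9), np.float64(15.1), np.float64(4.5)] tip a -21.9 b pct [34.8 48.5]
    [(-25, 228.8), (-20, 216.8), (-15, 204.6), (-10, 202.3), (-5, 200.6), (0, 201.0), (5, 201.6), (10, 204.8), (15, 207.8)]
side R slope [  0.04875734 -38.77188371] trough a [np.float64(-13.4), np.float64(12.8), np.float64(3.2)] tip a -22.1 b pct [-44.8 -30.9]
    [(-25, 230.0), (-20, 216.9), (-15, 204.1), (-10, 201.0), (-5, 201.3), (0, 201.7), (5, 201.5), (10, 204.0), (15, 208.0)]
base 1318 ((678.3004150390625, -326.8692932128906), 55.07069396972656)
```

View pics/crop_scene.png

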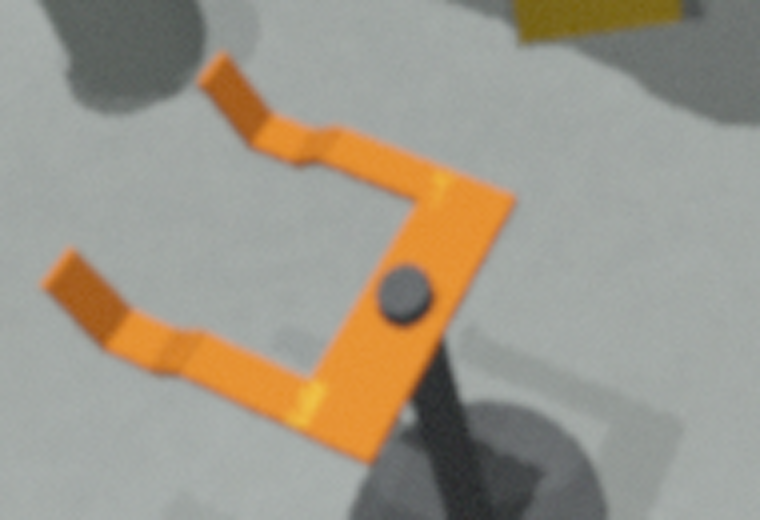

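```bash
python3 - <<'E'
from h import *
# obstacles: bottle, mug, pencup, by height slices of merged cloud excluding robot
for n in ["scene","side"]:
    c=pickle.load(open(n+"0.pkl","rb")); P=cloud(c); ok=c["range_z"]>0
    for nm,(x,y),r in [("pen",(385,-235),90),("bottle",(755,155),70),("mug",(480,220),130)]:
        g=ok&(np.hypot(P[...,0]-x,P[...,1]-y)<r)&(P[...,2]>12)&(P[...,2]<230)
        q=P[g]; 
        if len(q): print(n,nm,len(q),np.percentile(q,[1,99],axis=0).round().tolist())
E
```

```text
scene pen 1845 [[335.0, -264.0, 14.0], [406.0, -194.0, 135.0]]
scene bottle 1929 [[727.0, 141.0, 15.0], [789.0, 183.0, 209.0]]
scene mug 630 [[351.0, 193.0, 13.0], [608.0, 281.0, 227.0]]
side pen 1669 [[333.0, -264.0, 14.0], [403.0, -193.0, 135.0]]
side bottle 913 [[724.0, 140.0, 14.0], [779.0, 188.0, 161.0]]
side mug 1046 [[351.0, 193.0, 20.0], [608.0, 323.0, 216.0]]
```

```bash
python3 - <<'E'
from h import *
for n in ["scene","side"]:
    c=pickle.load(open(n+"0.pkl","rb")); P=cloud(c); ok=c["range_z"]>0
    o=ok&mask(c,(4,120,90),(25,255,255))&(P[...,2]>195)&(P[...,1]<-200)
    q=P[o]
    for yaw in (0.165,):
        ex=np.array([np.cos(yaw),np.sin(yaw)]);ey=np.array([-ex[1],ex[0]]);o0=np.array([603.3,-339.7])
        a=(q[:,:2]-o0)@ex; b=(q[:,:2]-o0)@ey
        g=abs(b)<28; print(n,"plate a pct",np.percentile(a[g],[1,5,50,95,99]).round(1),q[g,2].mean().round(1), "outer b",np.percentile(b,[.5,99.5]).round(1))
        for s in (1,-1):
            for lo,hi in((-20,0),(0,20),(20,40),(40,55)):
                h=(b*s>25)&(a>lo)&(a<hi); print(s,lo,np.median(b[h]).round(1) if h.sum()>5 else None,end=" ")
        print()
from workcell import *
from workcell import inverse_kinematics as ik
def R(th):
    x=np.array([np.cos(th),np.sin(th),0]);z=np.array([0,0,-1.]);return np.stack([x,np.cross(z,x),z],1)
print(read_state()["tool_rot"])
for p,t in [((524.5,-28.5,210),.73),((524.5,-28.5,111),.73),((530,-180,235),.165),((529,-352,235),.165),((603,-340,189),.165),((657,26,60),0)]:
    j=ik(np.array(p,float),R(t)); print(p,None if j is None else np.round(j,2))
E
```

```text
scene plate a pct [62.6 63.8 79.5 91.6 92.2] 211.4 outer b [-45.7  47.7]
1 -20 40.4 1 0 40.6 1 20 40.7 1 40 40.6 -1 -20 -39.1 -1 0 -39.0 -1 20 -39.3 -1 40 -39.0 
side plate a pct [61.1 62.3 73.2 90.1 92.8] 211.4 outer b [-45.9  48.3]
1 -20 37.2 1 0 41.1 1 20 40.5 1 40 41.2 -1 -20 -43.1 -1 0 -39.1 -1 20 -38.6 -1 40 -38.2 
[[ 9.99999596e-01 -6.67624256e-05 -8.96144482e-04]
 [-6.68541003e-05 -9.99999993e-01 -1.02269442e-04]
 [-8.96137647e-04  1.02329312e-04 -9.99999593e-01]]
(524.5, -28.5, 210) [ 0.11  0.36 -0.22  1.84  0.09  0.95  0.58]
(524.5, -28.5, 111) [ 0.09  0.49 -0.2   1.94  0.14  0.73  0.54]
(530, -180, 235) [ 0.26  0.38 -0.05  1.73  0.02  1.03  0.37]
(529, -352, 235) [ 0.5   0.51 -0.02  1.53  0.01  1.1   0.65]
(603, -340, 189) [ 0.44  0.64 -0.02  1.41  0.02  1.09  0.58]
(657, 26, 60) [-0.1   0.73 -0.04  1.61  0.04  0.8  -0.16]
```

```bash
cat >> h.py <<'E'
def R(th):
    x=np.array([np.cos(th),np.sin(th),0]);z=np.array([0,0,-1.]);return np.stack([x,np.cross(z,x),z],1)
YAW=0.165; EX=np.array([np.cos(YAW),np.sin(YAW),0]); EY=np.array([-EX[1],EX[0],0])
SEAT=np.array([603.3,-339.7,202.])+0.8*EY
E
python3 - <<'E'
from h import *; from workcell import *
th=np.radians(41.7)
movep([524.5,-28.5,190],R(th))
movel([524.5,-28.5,112],max_speed=120)
clamp(); s=read_state(); print(s["time"],s["finger_gap"],s["ft_force"],s["eef_pos"])
movel([524.5,-28.5,150],max_speed=100)
s=read_state(); print(s["time"],s["finger_gap"],s["ft_force"],s["eef_pos"])
for n in("side","wrist"): cv2.imwrite(f"pics/{n}1.png",camera(n)["image"])
E
```

```text
2.4333 -0.37470133757518465 [-0.53660777 -0.43396378 -0.35617878] [524.5108572  -28.49330802 111.99650516]
2.9667 -0.3056455551372212 [-0.12886203  0.7912724   0.04058907] [524.38667217 -28.5675019  149.79651477]
```

View pics/side1.png

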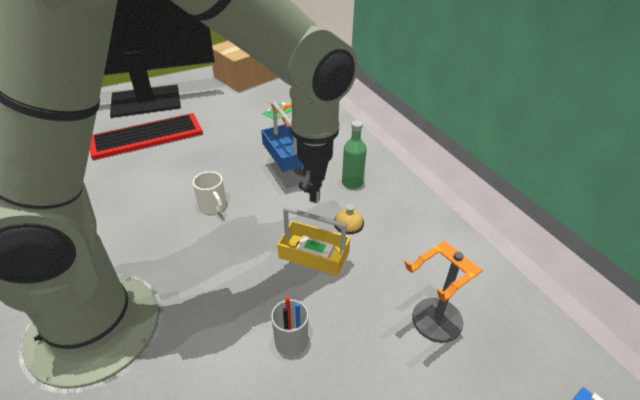

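View pics/wrist1.png

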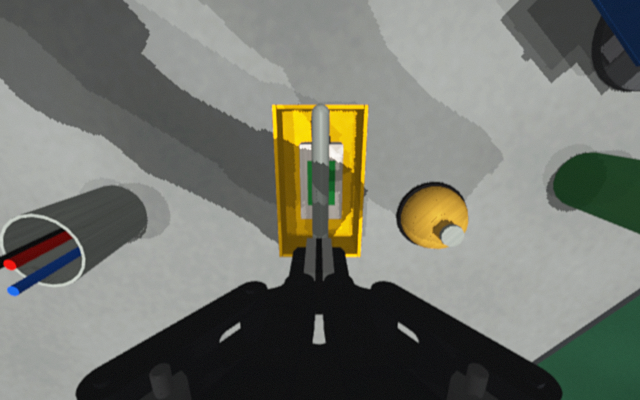

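```bash
python3 - <<'E'
from h import *; from workcell import *
s=read_state()
for n in ("side","scene","wrist"):
    c=camera(n); pickle.dump(c,open(n+"2.pkl","wb")); cv2.imwrite(f"pics/{n}2.png",c["image"])
    print(n,"tcp",proj(c,s["eef_pos"]).round(),"barmid",proj(c,[524.5,-28.5,130]).round(),"bar ends",proj(c,[[524.5-49,-28.5+55,130],[524.5+49,-28.5-55,130]]).round().tolist())
    P=cloud(c); 
    if n=="wrist": print(P[[250,120,150,200,240],[320]*5].round())
    if n=="side": print("fingertip cloud",P[[190,195,198],[315]*3].round())
    print(c["cam_to_world"][:3,3])
print(s["eef_pos"],s["tool_rot"],s["qpos"])
E
```

```text
side tcp [314. 211.] barmid [314. 217.] bar ends [[286.0, 209.0], [344.0, 225.0]]
fingertip cloud [[511. -57. 240.]
 [519. -41. 210.]
 [518. -45. 205.]]
[ 180.58445048 -696.01109973  855.43652872]
scene tcp [291. 204.] barmid [292. 210.] bar ends [[289.0, 188.0], [296.0, 236.0]]
[ 877.4982424  -461.87440313  662.55486439]
wrist tcp [320. 230.] barmid [320. 219.] bar ends [[320.0, 116.0], [320.0, 302.0]]
[[517. -20. 198.]
 [477.  25. 136.]
 [490.  10. 134.]
 [513. -16. 136.]
 [517. -20. 186.]]
[470.4577585   30.70879845 322.98088791]
[524.11754533 -28.51965599 149.3532403 ] [[ 7.46639392e-01  6.65228336e-01 -9.37684649e-04]
 [ 6.65228625e-01 -7.46639723e-01 -4.00819053e-06]
 [-7.02778969e-04 -6.20781998e-04 -9.99999560e-01]] [ 0.102113    0.4346796  -0.21140746  1.90507099  0.12161527  0.81501816
  0.55394943]
```

View pics/scene2.png

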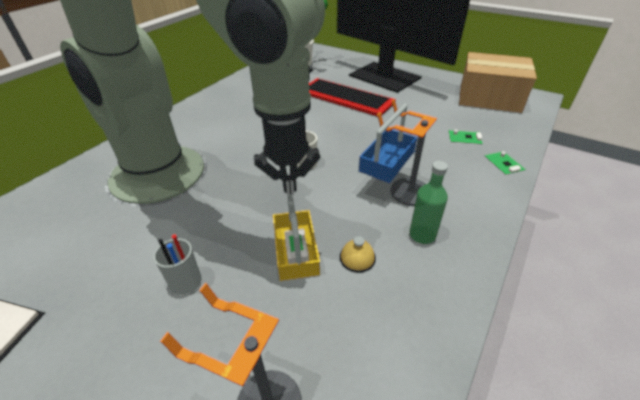

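The fingers closed on air. They look about 40 mm higher than the reported TCP: side shows the tip at (315,200), but the TCP projects to (314,211). I'll measure the actual fingertip.

```bash
python3 - <<'E'
from h import *
for k,t in (("0",(625,0)),("2",(524.1,-28.5))):
  for n in ("side","scene","wrist"):
    c=pickle.load(open(n+k+".pkl","rb")); P=cloud(c)
    H=hsv(c)
    m=(c["range_z"]>0)&(H[...,2]<90)&(np.hypot(P[...,0]-t[0],P[...,1]-t[1])<75)&(P[...,2]>140)
    q=P[m]
    if len(q): 
        i=np.argsort(q[:,2])[:8]; print(k,n,len(q),"lowest",q[i].round().tolist()[:8:2])
E
```

```text
0 side 4106 lowest [[667.0, 6.0, 243.0], [667.0, -3.0, 244.0], [667.0, 2.0, 246.0], [668.0, 3.0, 248.0]]
0 scene 10466 lowest [[580.0, 3.0, 245.0], [580.0, 0.0, 247.0], [581.0, -8.0, 249.0], [582.0, 1.0, 250.0]]
0 wrist 41732 lowest [[667.0, -5.0, 243.0], [581.0, -4.0, 244.0], [581.0, -5.0, 244.0], [581.0, 1.0, 244.0]]
2 side 3366 lowest [[517.0, -37.0, 190.0], [514.0, -37.0, 191.0], [511.0, -37.0, 193.0], [512.0, -35.0, 193.0]]
2 scene 10922 lowest [[530.0, -36.0, 187.0], [532.0, -36.0, 188.0], [533.0, -28.0, 190.0], [532.0, -37.0, 191.0]]
2 wrist 41681 lowest [[516.0, -22.0, 184.0], [514.0, -23.0, 185.0], [512.0, -25.0, 185.0], [514.0, -22.0, 185.0]]
```

```bash
python3 - <<'E'
from h import *
I=[]
for n,(x,y) in (("side",(265,130)),("scene",(240,120)),("wrist",(270,180))):
    c=pickle.load(open(n+"2.pkl","rb")); I.append(cv2.resize(c["image"][y:y+120,x:x+100],None,fx=2.6,fy=2.6,interpolation=2))
    P=cloud(c)
    if n!="wrist":
        col=315 if n=="side" else 290
        print(n,[(r,P[r,col].round().tolist()) for r in range(176,214,3)])
cv2.imwrite("pics/tips2.png",np.hstack(I))
E
```

```text
side [(176, [513.0, -53.0, 275.0]), (179, [514.0, -51.0, 265.0]), (182, [517.0, -44.0, 250.0]), (185, [518.0, -44.0, 242.0]), (188, [518.0, -43.0, 232.0]), (191, [510.0, -58.0, 238.0]), (194, [512.0, -54.0, 226.0]), (197, [519.0, -42.0, 205.0]), (200, [519.0, -43.0, 197.0]), (203, [522.0, -37.0, 182.0]), (206, [608.0, 129.0, 0.0]), (209, [603.0, 120.0, -2.0]), (212, [598.0, 109.0, -2.0])]
scene [(176, [534.0, -37.0, 232.0]), (179, [532.0, -36.0, 223.0]), (182, [532.0, -36.0, 216.0]), (185, [532.0, -37.0, 209.0]), (188, [531.0, -37.0, 201.0]), (191, [532.0, -38.0, 195.0]), (194, [530.0, -38.0, 186.0]), (197, [496.0, 3.0, 131.0]), (200, [504.0, -7.0, 134.0]), (203, [510.0, -16.0, 134.0]), (206, [515.0, -23.0, 134.0]), (209, [521.0, -31.0, 135.0]), (212, [525.0, -36.0, 132.0])]
```

View pics/tips2.png

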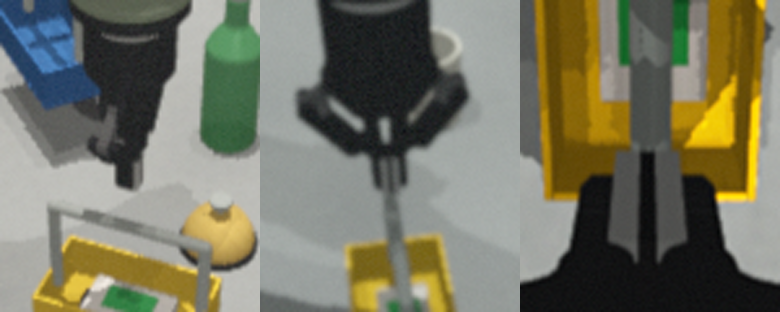

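All three cameras put the shut fingertips at z≈184 while the reported TCP z is 149.4. With the fingers open it is 243 against 199.9, where 13 mm of difference is expected. So the real fingers end about 33 mm short of the reported TCP; laterally they agree. I'll go 33 mm lower and retry.

```bash
echo "D=33." >> h.py; python3 - <<'E'
from h import *; from workcell import *
th=np.radians(41.7)
movel([524.5,-28.5,190],R(th)); open_gripper()
g=movel([524.5,-28.5,110-D],max_speed=120,guard=12); print("guard",g)
clamp(); s=read_state(); print(s["time"],s["finger_gap"],s["ft_force"],s["eef_pos"])
if s["finger_gap"]>8:
    movel([524.5,-28.5,150-D],max_speed=80)
    s=read_state(); print(s["time"],s["finger_gap"],s["ft_force"],s["eef_pos"])
for n in("side","wrist","scene"): 
    c=camera(n);pickle.dump(c,open(n+"3.pkl","wb"));cv2.imwrite(f"pics/{n}3.png",c["image"])
E
```

```text
guard False
6.1917 10.132024421301402 [0.95681447 1.56033788 2.86692453] [524.73113185 -28.35108891  77.127489  ]
6.8417 9.828224714819244 [ 0.65877841 -0.22321403 -1.68020211] [524.32780413 -28.5626265  116.8489546 ]
```

View pics/side3.png

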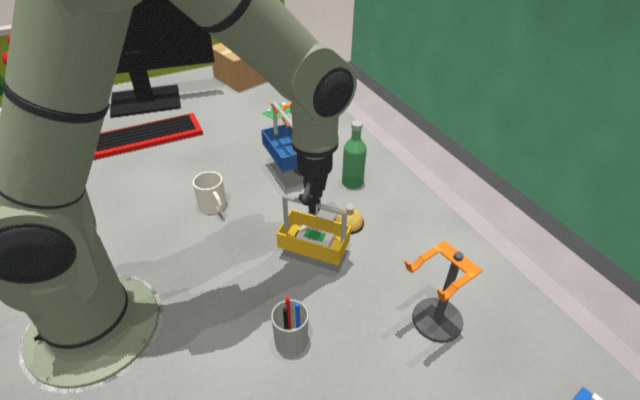

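View pics/wrist3.png

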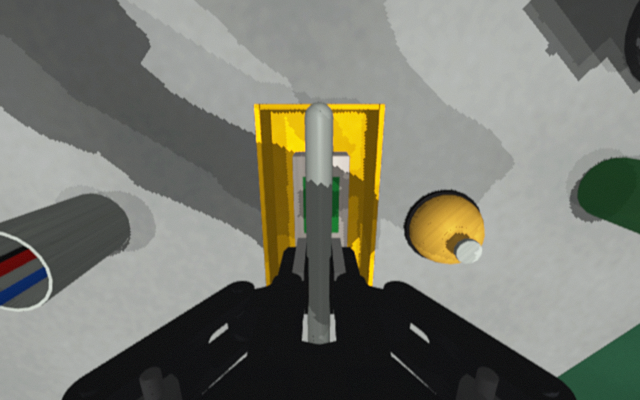

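```bash
cat >> h.py <<'E'
def bar(c,ctr,r=100,zlo=0,zhi=400):
    """yellow tray top rim -> rect + z, and grey bar line near ctr"""
    P=cloud(c); ok=(c["range_z"]>0)&(np.hypot(P[...,0]-ctr[0],P[...,1]-ctr[1])<r)
    y=ok&mask(c,(18,130,70),(32,255,255)); q=P[y]
    zt=np.percentile(q[:,2],98); zb=np.percentile(q[:,2],2)
    w=q[q[:,2]>zt-6]; rc=cv2.minAreaRect(w[:,:2].astype(np.float32))
    return zt,zb,rc
E
python3 - <<'E'
from h import *
for n in("side","wrist","scene"):
    c=pickle.load(open(n+"3.pkl","rb")); print(n,bar(c,(524.5,-28.5)))
    P=cloud(c)
    if n=="wrist": print(P[[110,130,160,200,260,300],[319]*6].round())
E
```

```text
side (np.float64(89.82472437540805), np.float64(40.71115594409522), ((523.6107177734375, -28.9715576171875), (95.63799285888672, 160.17266845703125), 41.36106491088867))
wrist (np.float64(90.06751755032133), np.float64(42.06058222938427), ((518.1095581054688, -22.592849731445312), (90.18997192382812, 145.42604064941406), 41.56573486328125))
[[472.  30. 176.]
 [477.  24. 175.]
 [485.  15. 175.]
 [496.   2. 175.]
 [516. -20. 175.]
 [531. -37. 175.]]
scene (np.float64(89.15528495071496), np.float64(40.67064291131782), ((523.6171264648438, -29.400543212890625), (88.32978057861328, 160.83944702148438), 41.73938751220703))
```

Lifted level by 40 mm (rim at z≈90, bar axis at TCP+53). Now I carry it over, rotating it before it gets near the hook.

```bash
python3 - <<'E'
from h import *; from workcell import *
B=52.8
movel([524.5,-28.5,250-B],max_speed=120)
movel([530,-180,252-B],R(YAW),max_speed=140)
p=SEAT-75*EX; p[2]=252-B
movel(p,max_speed=140)
wait(0.3); s=read_state(); print(s["time"],s["finger_gap"],s["ft_force"],s["eef_pos"],p)
for n in("side","wrist","scene"): 
    c=camera(n);pickle.dump(c,open(n+"4.pkl","wb"));cv2.imwrite(f"pics/{n}4.png",c["image"])
    try: print(n,bar(c,p,110))
    except Exception as e: print(n,e)
E
```

```text
10.7167 10.119074023460646 [ 0.01764679 -0.01961239 -3.04067683] [ 529.29513335 -350.96003925  199.28120192] [ 529.18722148 -351.22979014  199.2       ]
side (np.float64(172.75256994828234), np.float64(123.5499531395838), ((526.940673828125, -351.4509582519531), (124.72149658203125, 176.3989715576172), 24.8918514251709))
wrist (np.float64(172.6470291473223), np.float64(124.62086830804179), ((527.3151245117188, -343.06915283203125), (90.21246337890625, 144.7752685546875), 9.49398136138916))
scene (np.float64(172.81947184703378), np.float64(123.94155083262653), ((547.4122314453125, -347.51123046875), (128.80322265625, 160.06173706054688), 9.422395706176758))
```

View pics/side4.png

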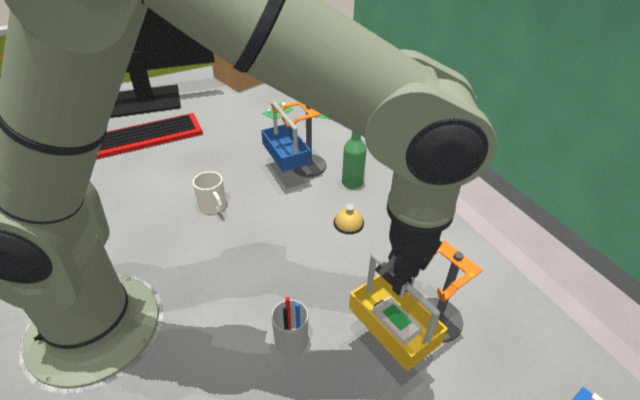

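View pics/scene4.png

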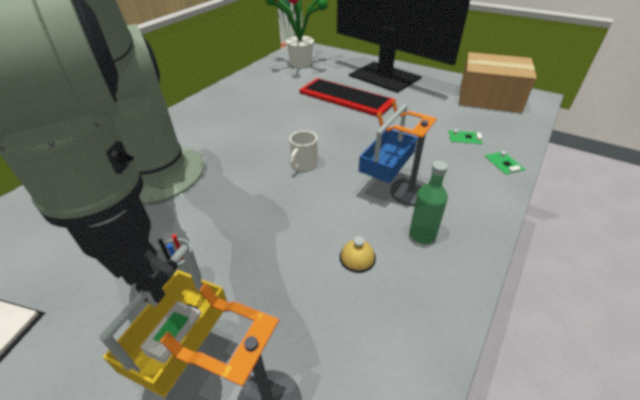

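View pics/wrist4.png

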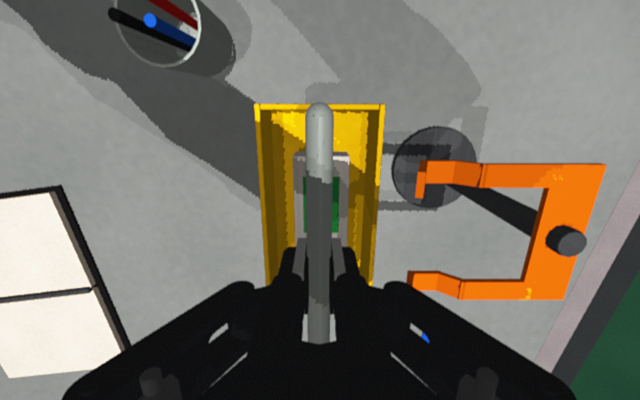

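The caddy hangs level with the module inside and is parallel to the hook plate (wrist: bar at column 319, prongs at (415,180) and (430,285)). I'll recheck the seat from this close wrist view, then insert.

```bash
python3 - <<'E'
from h import *
c=pickle.load(open("wrist4.pkl","rb")); P=cloud(c)
o=(c["range_z"]>0)&mask(c,(4,120,60),(22,255,255))&(P[...,2]>196)&(P[...,0]>560)
q=P[o]; a=(q-SEAT)@EX; b=(q-SEAT)@EY
for s in(1,-1):
    g=(b*s>25)&(a<40); print(s,"b",np.percentile(b[g],[2,50,98]).round(1),"slope",np.polyfit(a[g],b[g],1).round(3),[(x,round(float(np.median(q[g&(a>=x)&(a<x+4),2])),1)) for x in range(-28,22,4) if (g&(a>=x)&(a<x+4)).sum()>2])
g=abs(b)<28; print("plate",np.percentile(a[g],[1,50,99]).round(1))
m=(c["range_z"]>0)&(P[...,2]>250)&(P[...,2]<265)&(abs((P-SEAT)@EY)<75)&(hsv(c)[...,1]<60)&(hsv(c)[...,2]>90)
q=P[m]; print("bar a",np.median((q-SEAT)@EX),"b",np.percentile((q-SEAT)@EY,[1,99]),np.polyfit((q-SEAT)@EY,(q-SEAT)@EX,1),np.percentile(q[:,2],95))
E
```

```text
1 b [33.4 40.9 47.2] slope [-1.8000e-02  4.0946e+01] [(-28, 230.8), (-24, 231.3), (-20, 221.1), (-16, 210.0), (-12, 201.9), (-8, 201.6), (-4, 201.6), (0, 201.7), (4, 201.7), (8, 203.2), (12, 206.0), (16, 209.2), (20, 211.8)]
-1 b [-46.3 -37.9 -32.4] slope [ -0.039 -37.694] [(-20, 212.2), (-16, 209.5), (-12, 202.0), (-8, 201.4), (-4, 201.5), (0, 201.6), (4, 201.6), (8, 202.9), (12, 206.1), (16, 209.1), (20, 211.7)]
plate [61.2 72.4 91.8]
bar a -76.0586465612215 b [-36.62268098  74.64905918] [ 1.39099207e-02 -7.64163399e+01] 258.39919716481603
```

```bash
python3 - <<'E'
from h import *; from workcell import *
B=53.3
p=SEAT-4*EX; p[2]=252.7-B
movel(p,max_speed=100)
wait(.2); s=read_state(); print(s["time"],s["ft_force"],s["eef_pos"])
for n in("side","wrist","scene"): 
    c=camera(n);cv2.imwrite(f"pics/{n}5.png",c["image"])
p[2]=204-B
g=movel(p,max_speed=40,guard=5); s=read_state(); print(g,s["time"],s["ft_force"],s["eef_pos"],"bar z",s["eef_pos"][2]+B)
for n in("side","wrist","scene"): 
    c=camera(n);pickle.dump(c,open(n+"6.pkl","wb"));cv2.imwrite(f"pics/{n}6.png",c["image"])
E
python3 -c "
import cv2,numpy as np
cv2.imwrite('pics/m6.png',np.hstack([cv2.imread(f'pics/{n}6.png')[y:y+300,x:x+260] for n,x,y in (('side',330,100),('scene',60,100),('wrist',200,80))]))"
```

```text
11.925 [ 8.15452618e-04  5.81067222e-01 -3.27254648e+00] [ 598.7942888  -339.90645697  199.63471001]
True 13.0833 [ 1.5098332  -0.25032053  3.34437593] [ 599.44842852 -339.42987732  154.90922445] bar z 208.20922444998422
```

View pics/m6.png

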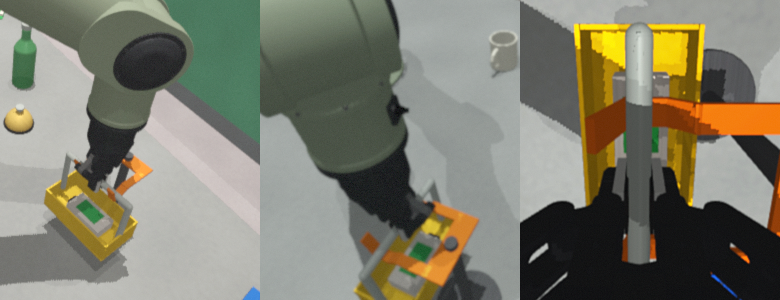

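Contact came at bar z≈208, exactly the seated height, and the bar lies in both troughs. Release and retract.

```bash
python3 - <<'E'
from h import *; from workcell import *
open_gripper(); s=read_state(); print(s["time"],s["finger_gap"],s["ft_force"])
p=s["eef_pos"].copy(); p[2]+=30
print(movel(p,max_speed=40,guard=8)); s=read_state(); print(s["time"],s["ft_force"],s["eef_pos"])
for n in("side","wrist","scene"): 
    c=camera(n);pickle.dump(c,open(n+"7.pkl","wb"));cv2.imwrite(f"pics/{n}7.png",c["image"])
cv2.imwrite('pics/m7.png',np.hstack([cv2.imread(f'pics/{n}7.png')[y:y+300,x:x+260] for n,x,y in (('side',330,100),('scene',60,100),('wrist',200,80))]))
E
```

```text
13.95 85.2038106719947 [ 0.09462422  0.92277055 -0.99358819]
False
14.85 [-0.67036626 -0.13322231  0.76016875] [ 598.59481789 -339.12149785  184.04563767]
```

View pics/m7.png

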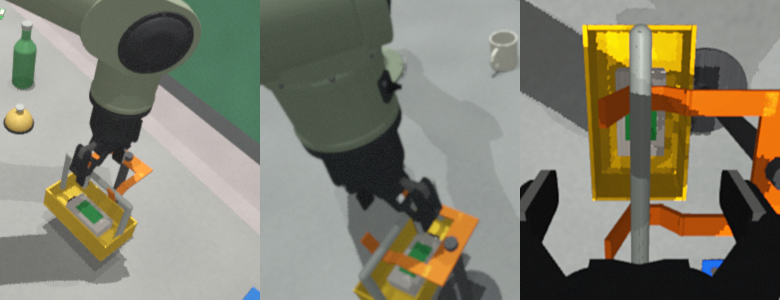

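The caddy is hanging free and level, with the bar across both prongs. Retract, then hover over the bell with closed fingers.

```bash
python3 - <<'E'
from h import *; from workcell import *
s=read_state(); p=s["eef_pos"].copy(); p[2]=290; movel(p,max_speed=120)
for n in("side","wrist"):
    c=camera(n); print(n,"caddy",bar(c,SEAT-3*EX,110))
movel([630,-120,230],R(0.),max_speed=180)
clamp()
movel([657,26,70],max_speed=150); wait(.2)
s=read_state(); print(s["time"],s["finger_gap"],s["ft_force"],s["eef_pos"])
for n in("side","wrist","scene"): 
    c=camera(n);pickle.dump(c,open(n+"8.pkl","wb"));cv2.imwrite(f"pics/{n}8.png",c["image"])
    P=cloud(c); H=hsv(c); m=(c["range_z"]>0)&(H[...,2]<90)&(np.hypot(P[...,0]-657,P[...,1]-26)<35)&(P[...,2]>75)
    q=P[m]; z0=np.percentile(q[:,2],1); print(n,"tip z",q[:,2].min(),q[q[:,2]<q[:,2].min()+12].mean(0))
E
```

```text
side caddy (np.float64(128.7449609489263), np.float64(79.30347635157932), ((612.0089721679688, -336.03179931640625), (121.15632629394531, 161.7643280029297), 9.876687049865723))
wrist caddy (np.float64(129.32221726963394), np.float64(80.08613829869081), ((611.7291870117188, -336.0606689453125), (118.62388610839844, 158.71243286132812), 10.076824188232422))
20.1333 -0.3420865802602647 [-0.36986717 -0.03371148 -0.09076401] [657.15240724  25.6207481   70.3779119 ]
side tip z 110.34568135843551 [646.30685105  20.47289303 117.43363568]
wrist tip z 105.1332679235627 [656.21469878  34.486657   112.16196345]
scene tip z 110.40174668303018 [659.87500894  17.79588891 117.54962205]
```

View pics/scene8.png

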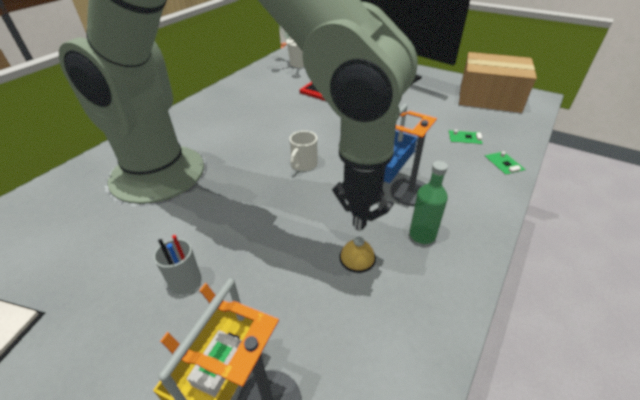

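View pics/side8.png

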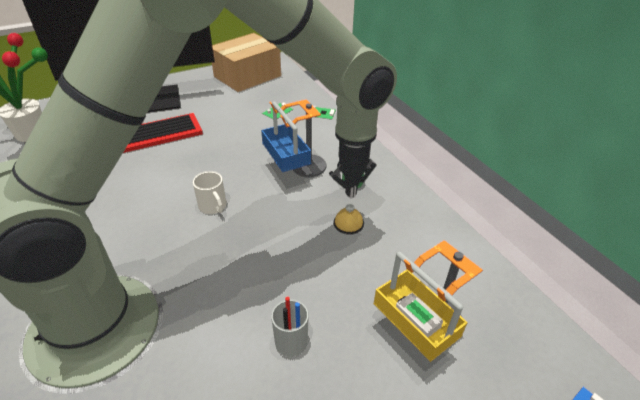

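The caddy hangs level (rim at z≈129, so underside ≈79) and the closed fingers are centred over the bell. Press.

```bash
python3 - <<'E'
from h import *; from workcell import *
x=[657.,26.]
movel(x+[40],max_speed=80)
g=movel(x+[30],max_speed=20,guard=2.5); s=read_state(); print(g,s["eef_pos"][2],s["ft_force"])
g=movel(x+[14],max_speed=20,guard=12); s=read_state(); print(g,s["time"],s["eef_pos"][2],s["ft_force"])
for n in ("side","scene"):
    c=camera(n);cv2.imwrite(f"pics/{n}9.png",c["image"])
s=read_state(); print(s["eef_pos"],s["ft_force"])
cv2.imwrite('pics/m9.png',np.hstack([cv2.resize(cv2.imread(f'pics/{n}9.png')[y:y+100,x:x+100],None,fx=4,fy=4) for n,x,y in (('side',300,150),('scene',310,190))]))
E
```

```text
False 30.088708754821425 [0.96424522 0.32171887 1.80670104]
True 21.9333 23.594753983606928 [-3.46255792 -0.32371444 13.5256375 ]
[657.16897889  26.03952441  23.5342166 ] [-4.24044681 -0.48666121 14.82620666]
```

View pics/m9.png

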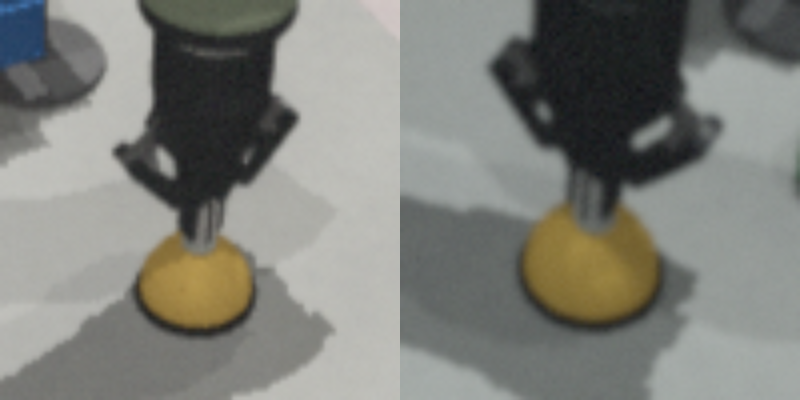

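```bash
python3 - <<'E'
from h import *; from workcell import *
x=[657.,26.]
g=movel(x+[20.5],max_speed=15,guard=10); s=read_state(); print(g,s["eef_pos"][2],s["ft_force"])
wait(.2); s=read_state(); print(s["eef_pos"],s["ft_force"])
for z in (25,27,29,31,33,36):
    movel(x+[z],max_speed=25); s=read_state(); print(z,s["eef_pos"][2].round(2),s["ft_force"].round(2))
E
```

```text
True 23.50286760816836 [-6.67620349 -0.60500085 19.11615725]
[657.21063794  26.05021276  23.42770393] [-7.33036916 -0.36628558 20.9359248 ]
25 25.05 [ 0.81 -0.14  4.09]
27 27.0 [ 0.86 -0.41  3.48]
29 29.02 [1.08 0.58 2.89]
31 31.03 [0.15 0.05 2.35]
33 32.98 [-0.36  0.24  0.62]
36 36.17 [ 0.38 -0.37  0.53]
```

Spring-like from 31 to 25 mm (2.4→4.1 N), then a hard stop at 23.5 mm (21 N), so the plunger reached its stop and sprang back. Retreat and do the final checks.

```bash
python3 - <<'E'
from h import *; from workcell import *
movel([657,26,200],max_speed=150); movel([600,20,300],max_speed=150); wait(.5)
s=read_state(); print(s["time"],s["ft_force"])
for n in("side","scene","wrist"): 
    c=camera(n);pickle.dump(c,open(n+"10.pkl","wb"));cv2.imwrite(f"pics/{n}10.png",c["image"])
    P=cloud(c); ok=c["range_z"]>0
    b=ok&(P[...,2]>50)&(P[...,2]<70)&(np.hypot(P[...,0]-657,P[...,1]-26)<12); print(n,"bell top z",np.percentile(P[b][:,2],95) if b.any() else None)
    c0=pickle.load(open(n+"0.pkl","rb")); P0=cloud(c0)
    for nm,(x,y),r,z in [("pen",(370,-228),60,(15,138)),("bottle",(757,165),60,(15,130)),("blue",(610,300),110,(70,135)),("mug",None,0,0)]:
        if nm=="mug": continue
        f=lambda P:np.median(P[(P[...,2]>z[0])&(P[...,2]<z[1])&(np.hypot(P[...,0]-x,P[...,1]-y)<r)],axis=0).round(1)
        print("  ",nm,f(P0),f(P))
    if n!="wrist":
        y=ok&mask(c,(19,130,70),(32,255,255))&(P[...,1]<-200)&(P[...,2]<140)&(P[...,2]>123); print("  rim",cv2.minAreaRect(P[y][:,:2].astype(np.float32)),np.percentile(P[y][:,2],[50,98]))
        q=P[ok&(P[...,2]>208)&(P[...,2]<217)&(hsv(c)[...,1]<60)&(np.hypot(P[...,0]-SEAT[0],P[...,1]-SEAT[1])<90)]
        a=(q-SEAT)@EX;bb=(q-SEAT)@EY;g=abs(a)<20; print("  bar a,b",np.median(a[g]),np.percentile(bb[g],[1,99]),np.polyfit(bb[g],a[g],1))
cv2.imwrite('pics/m10.png',np.hstack([cv2.imread(f'pics/{n}10.png')[y:y+300,x:x+390] for n,x,y in (('side',170,80),('scene',140,100))]))
E
```

```text
26.6167 [ 0.30758099 -0.38466468  0.08016683]
side bell top z 63.66740657972929
   pen [ 365.1 -237.5   73.7] [ 365.  -237.4   74. ]
   bottle [738.4 149.3  73.3] [739.4 149.2  75.8]
   blue [598.3 298.8  99.5] [597.8 298.7  99.6]Traceback (most recent call last):
  File "<stdin>", line 9, in <module>
TypeError: cannot unpack non-iterable NoneType object
```

```bash
python3 - <<'E'
from h import *; from workcell import *
for n in("side","scene"): 
    c=camera(n);cv2.imwrite(f"pics/{n}11.png",c["image"]); P=cloud(c); ok=c["range_z"]>0
    y=ok&mask(c,(19,130,70),(32,255,255))&(P[...,1]<-200)&(P[...,2]<135)&(P[...,2]>123); print(n,"rim",cv2.minAreaRect(P[y][:,:2].astype(np.float32)),np.percentile(P[y][:,2],[2,50,98]))
    q=P[ok&(P[...,2]>208)&(P[...,2]<217)&(hsv(c)[...,1]<60)&(np.hypot(P[...,0]-SEAT[0],P[...,1]-SEAT[1])<90)]
    a=(q-SEAT)@EX;bb=(q-SEAT)@EY;g=abs(a)<20; print("  bar a,b",np.median(a[g]),np.percentile(bb[g],[1,99]),np.polyfit(bb[g],a[g],1))
    m=c["image"].astype(int)-pickle.load(open(n+"0.pkl","rb"))["image"]; 
    x,yy=((185,160) if n=="side" else (280,120)); print("  mug area diff",np.abs(m[yy:yy+60,x:x+42]).mean())
cv2.imwrite('pics/m11.png',np.hstack([cv2.imread(f'pics/{n}11.png')[y:y+300,x:x+390] for n,x,y in (('side',170,80),('scene',140,100))]))
E
```

```text
side rim ((597.6805419921875, -339.0456237792969), (92.47982788085938, 160.56053161621094), 9.973383903503418) [123.21261625 126.51637041 130.01018329]
  bar a,b -6.359284166087617 [-76.42562926  77.6888438 ] [ 7.81764380e-04 -6.06655072e+00]
  mug area diff 3.7456349206349207
scene rim ((614.6561279296875, -352.57049560546875), (152.99269104003906, 81.34552764892578), 82.50521087646484) [123.14297154 126.85877755 128.74107316]
  bar a,b -2.1189227613560973 [-77.12419614  75.96675934] [-1.81759876e-04 -2.71397190e+00]
  mug area diff 29.275
```

View pics/m11.png

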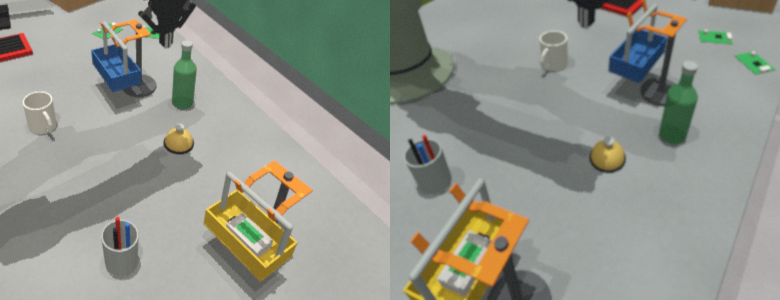

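Everything is in place. The gripper is clear of everything, and the mug difference in the scene view is only because the gripper hid the mug in the first picture.

```bash
python3 -c "
from workcell import *
finish_job(); print(read_state()['time'])"
```

```text
the job is handed in; nothing more can be done
the job is handed in; nothing more can be done
```

The yellow caddy now hangs on the empty hook with the module inside. After letting go of it I rang the bell, and I handed the job in at about 27 s of the 48 s allowed. No verdict is reported.

- **First grasp missed:** the fingers closed on air without touching the caddy. All three cameras showed the real fingertips about 33 mm short of the reported TCP, so I corrected for that and the second grasp held.
- **Caddy:** in my last measurements the bar lies across both prongs. It sits 2 to 6 mm to the tip side of my estimated seat along the hook and about 1 mm off across it. It is square to the hook and level, with the underside about 79 mm above the desk.
- **Bell:** the plunger gave spring-like force, then a hard stop at about 21 N. Afterwards its top measured 63.7 mm, so it sprang back up.
- **Other objects:** from the side camera, the pen cup, bottle and blue caddy measured within 1 mm of their start positions in x and y. The bottle also read 2.5 mm different in height, which I put down to which parts of it were in view. I checked the mug only by comparing pictures, and it looks unmoved.
- **Checks that failed or disagreed:**
  - My final check script crashed partway, so those object checks used only the side camera.
  - The last outline of the tray rim from the scene camera was off because the hook hid part of it.
  - The mug's scene-picture comparison differed, because the gripper hid the mug in the first picture.

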